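# Wind a porcelain owl into the holding cradle

### The arm

A 7-joint arm with a two-finger parallel gripper is mounted at the origin on the work surface. World frame = base frame: x ahead of the robot, y to its left, z up, the work surface at z = 0. Lengths are in m, angles in rad, forces in N, time in s.
With the tool pointing down it reaches from about 0.425 to 0.925 m from the base axis. Payload 6.8 kg.
Tool frame: the origin (TCP) lies midway between the tips of the shut fingers; the grasp point (between the pads) lies r.grip_point_offset behind it (r.grip_point_offset is the distance from the TCP to the grasp point, in m); z points along the fingers, y is the direction in which the jaws open and shut (so a half turn about z gives the same grasp; the last joint's range is limited). The gripper opens to 85 mm and grips with 20 to 120 N. Pads are 22 mm wide; open, the fingers measure 114 mm over their backs; the gripper's body (76 mm by 85 mm) begins 54 mm behind the grasp point. The pads swing forward as they close: fully open they stand 13 mm farther back than shut.
Start: joints at [1.064, 0.477, 0.022, 1.555, -0.011, 1.109, -0.083], TCP at [0.262, -0.622, 0.231] pointing down, gripper open.
Joint ranges: [-2.96, 2.96], [-0.34, 2.1], [-1.41, 1.46], [0.24, 2.44], [-1.37, 4.51], [0.17, 1.92], [-2.96, 2.96]. Speed limits (rad/s): [2.39, 2.39, 3.14, 3.14, 3.14, 3.14, 3.14].

### API

Orientations are given as a rotation vector (axis times angle).
In Python, from bench import r gives the robot as it stands. The module is installed in compiled form; this text tells all that it offers.
- The arm moves only by the tool play_rows, never from a script. Its argument "deltas" is a list of rows, each a list of 3 entries, a list of its own where there are three numbers: the finger opening in mm, from 0 to 85.4, then the shift along the tool's x, y, z in mm, then the turn, a rotation vector about the tool's x, y, z in rad. A call has 1 to 8 rows; each row is the pose to reach, as a shift and turn from the pose measured when the call began, along the tool's axes at that moment; what a row does not reach only later rows make up. A row lasts 1/8 s, in which the tool goes at most 62.5 mm and 10.7 degrees, less where a joint would pass 70% of its speed; a pose out of reach is approached as far as the arm can. A call with a gripper value outside its range is refused whole. The fingers move at their own pace and stop on an object; "squeeze" is the grip in N (left out, the last holds). Time passes only in rows, so rows that repeat a pose let the fingers close. It gives the time, the measured TCP pose, the force and the opening at its end, in the units of the state.
- r.get_obs(): the state, without advancing time (a new reading comes with each control period).
- r.grab_frame(name): name is "scene" or "side" or "wrist"; returns (picture, depth): 480x640x3 uint8, red, green, blue; 480x640 float32, m along the optical axis (not along the pixel's ray), 0 where there is no reading.
- r.camera_model(name): a dict with "mtx" (3x3 intrinsics, pixels), "rvec" (rotation vector, rad) and "tvec" (3), from world to camera coordinates, as OpenCV has them; the wrist camera has in their place "T_tool_cam" (4x4, takes a point from camera to tool coordinates, whose origin is the TCP and whose axes are the flange's). Camera axes: x right, y down, z forward; pixel columns grow to the right and rows downward; lengths in m; the calibration is good to about 2 mm. A picture is of the moment at which its call begins: read the wrist's pose just before it. camera_model takes no time and is no camera call.
- r.hand_in(): hands the job in, once; it reports no verdict.
The state is a dict: "clock": time; "joints": joint angles; "qvel": joint speeds; "tau": joint torques, N m; "tcp_pos": TCP position; "orientation": TCP orientation; "contact_force": force on the tool from outside, world axes, zero at the start; "moment": the same for the moment, N m; "grip_width": finger opening in m.
Only numpy, scipy, OpenCV 4.12 (cv2) and the standard library are available. Lean on these libraries where they do the work, as an engineer would, in place of code of your own. Each camera call takes 0.05 s, during which the arm holds its last target. There are 200 camera calls.

### The job

Stand the porcelain owl upright on the holding cradle's base plate, in the gap between the cork-faced V rest and the open sprung pad. Then turn the crank anticlockwise (seen from above), changing from one handle to the other where the column is in the way, until the pad has pushed the owl's foot right into the V and the pad's spring has given by about 8 mm, no more than 15. Set the porcelain down gently and leave the other things on the desk where they are.

Things in the scene. Friction and masses are not known exactly. Their poses are not given: they have to be found in the camera images.
- owl: white porcelain owl figurine, 96 mm tall, 0.3 kg, on a round brass foot 54 mm across and 14 mm high; its belly is 50 mm across at 34 mm height, its waist 40 mm across at 60 mm height (the best place to grip, from above), its head 44 mm across at 74 mm. Origin: centre of the foot's underside, z up. Starts on the desk, left or right of the cradle. Any yaw will do.
- cradle: cradle fixed to the desk: grey base plate 330 mm long (its x), 150 wide, 20 thick. Origin: centre of its underside; z up. Towards -x an aluminium V rest, cork faced (walls 32 mm above the plate, mouth 82 mm wide, open to +x); towards +x a gearbox with the crank on top; between them the carriage with the sprung pad, which winding moves towards -x.
- seat (a point): point on the base plate's top (20 mm above the desk) where the centre of the owl's foot comes to rest when pushed right into the V; axes as the cradle's. From here towards +x the plate is free up to the pad. The owl may be set down anywhere up to 30 mm from here towards +x and 15 mm sideways; the pad pushes it home.
- pad_face (a point): middle of the cork face of the sprung pad (56 mm wide, 26 mm high, its middle 17 mm above the plate), which looks towards the V (-x of the cradle). About 100 to 90 mm from the seat in the starts.
- pad (a joint): how far the sprung pad has been pushed back into its carriage, m: 0 when free, 0.022 at its stop. Spring 3 N preload plus 0.4 N per mm.
- carriage (a joint): travel of the carriage towards the V, m; 0.008 m per rad of crank. With the owl home in the V the pad touches its foot at 0.073.
- crank (a joint): crank angle, rad, grows anticlockwise seen from above; from 0 to 1.2 at the start; it keeps its place when let go. Takes about 0.1 N m to turn.
- crank_axis (a point): point on the crank's vertical axis, 105 mm above the desk, level with the middle of the handles.
- handle_a (a point): middle of one of two upright round black handles, 55 mm from the axis at the two ends of a steel bar. Each is 24 mm across, 50 mm tall (80 to 130 mm above the desk), spins freely on its pin. The bar's top is 78 mm above the desk. Crank angle 0: this handle lies towards +x of the cradle.
- handle_b (a point): middle of the other handle, just like handle_a, across the axis from it.
- column (a point): on the centre line of the fixed aluminium column, 94 mm from the crank's axis on the side away from the robot (cradle -y), 105 mm above the desk. Section 50 mm along the cradle's x by 30 along y (56 by 36 at its top), 240 mm tall. The handles pass it with 12 mm to spare; a gripper on a handle has room only while that handle is over 60 degrees round from the column.
- vase: bystander: white porcelain bud vase with a narrow neck, 110 mm tall, 56 mm across. Origin under its centre.
- cup: bystander: white porcelain mug, 60 mm tall, 76 mm across, with a handle. Origin under its centre.
- loupe: bystander: black eyepiece loupe standing on end, 38 mm across, 36 mm tall. Origin under its centre.
- cards: bystander: pad of cards 130 x 90 x 25 mm. Origin under its centre.
- trinkets: bystander: clear open box 110 x 90 x 50 mm with brass weights in it. Origin under its centre.
- jar: bystander: amber glass jar 75 mm tall, 56 mm across. Origin under its centre.
Mind the look-alikes: they are no part of the job. Leave any pink, purple or turquoise look-alike of the owl alone.

How it is judged:
By the outcome, as a careful person would: the job done as asked, in the order asked, and still so for the second after the job is handed in, with the robot touching nothing.
It also fails if it takes over 72 s, if anything falls off the work surface, if the arm or the gripper's body presses on something with over 40 N, if the wrist force passes 120 N, or if a joint passes its speed limit or range.

## Working session

There is one attempt and no reset: what is moved stays moved. The work goes in short steps, Python scripts to look and compute and a tool call to move; the robot and the scene stay as the last step left them, time stands still between calls to the robot, and variables do not carry over. Pictures are saved under pics/ and viewed, about 8 in all and at most 12, crops included, and the job is handed in when it is done.

Besides the shell and the picture viewer there is one more tool, called as name(argument=value, ...) on one line, values as JSON. play_rows: Moves the arm, as the interface text tells. Its arguments: {"type":"object","properties":{"deltas":{"type":"array"},"squeeze":{"type":"number"}},"required":["deltas"]}

```bash
mkdir -p pics; ls; cat > h.py <<'E'
import numpy as np, cv2
from bench import r
from scipy.spatial.transform import Rotation as R
def cam(n):
    m=r.camera_model(n); K=np.array(m["mtx"],float)
    if n=="wrist":
        o=r.get_obs(); T=np.eye(4); T[:3,:3]=R.from_rotvec(o["orientation"]).as_matrix(); T[:3,3]=o["tcp_pos"]
        return K, T@np.array(m["T_tool_cam"])
    T=np.eye(4); T[:3,:3]=R.from_rotvec(np.ravel(m["rvec"])).as_matrix(); T[:3,3]=np.ravel(m["tvec"])
    return K, np.linalg.inv(T)
def grab(n):
    K,T=cam(n); a,d=r.grab_frame(n); np.savez(f"{n}.npz",a=a,d=d,K=K,T=T); return a,d,K,T
def load(n):
    z=np.load(f"{n}.npz"); return z["a"],z["d"],z["K"],z["T"]
def cloud(d,K,T):
    v,u=np.mgrid[:480,:640]; p=np.stack([(u-K[0,2])/K[0,0]*d,(v-K[1,2])/K[1,1]*d,d],-1)
    return p@T[:3,:3].T+T[:3,3]
def ray(K,T,u,v,z):
    q=T[:3,:3]@np.array([(u-K[0,2])/K[0,0],(v-K[1,2])/K[1,1],1]); return T[:3,3]+q*(z-T[2,3])/q[2]
def proj(K,T,p):
    q=T[:3,:3].T@(np.array(p)-T[:3,3]); return K[0,0]*q[0]/q[2]+K[0,2],K[1,1]*q[1]/q[2]+K[1,2]
def save(n,a): cv2.imwrite(f"pics/{n}.png",a[...,::-1])
E
python3 - <<'E'
from h import *
o=r.get_obs(); print(o, r.grip_point_offset)
ims=[]
for n in("scene","side"):
    a,d,K,T=grab(n); print(n,T.round(3).tolist(),K[0].round(1)); save(n+"1",a)
E
```

```text
pics
{'clock': 0.0, 'joints': array([ 1.06389863,  0.47779574,  0.02232881,  1.5564238 , -0.01150508,
        1.10928215, -0.08313096]), 'qvel': array([ 2.77327065e-04,  2.22933608e-03,  4.03652453e-04,  8.49147569e-04,
       -7.04640636e-04,  3.53629351e-04, -4.73183843e-05]), 'tau': array([-9.59926329e-04, -5.96458876e+01,  1.60729095e+00, -2.81206173e+01,
        1.23555015e-02,  9.43624880e-03,  3.66194934e-05]), 'tcp_pos': array([ 0.26188297, -0.62150603,  0.23034009]), 'orientation': array([-3.07766162e+00, -6.21944349e-01,  7.40857907e-04]), 'contact_force': array([-0.44411841,  0.27854185,  0.32778063]), 'moment': array([-0.01840626, -0.01268044,  0.00448558]), 'grip_width': 0.08566953990283788} 0.0187
scene [[-0.712, 0.493, -0.5, 1.208], [0.702, 0.515, -0.492, 0.697], [0.016, -0.701, -0.713, 1.016], [0.0, 0.0, 0.0, 1.0]] [477.6   0.  321. ]
side [[0.996, -0.058, 0.072, 0.476], [-0.092, -0.662, 0.744, -0.712], [0.004, -0.747, -0.664, 0.792], [0.0, 0.0, 0.0, 1.0]] [499.7   0.  315.4]
```

View pics/scene1.png

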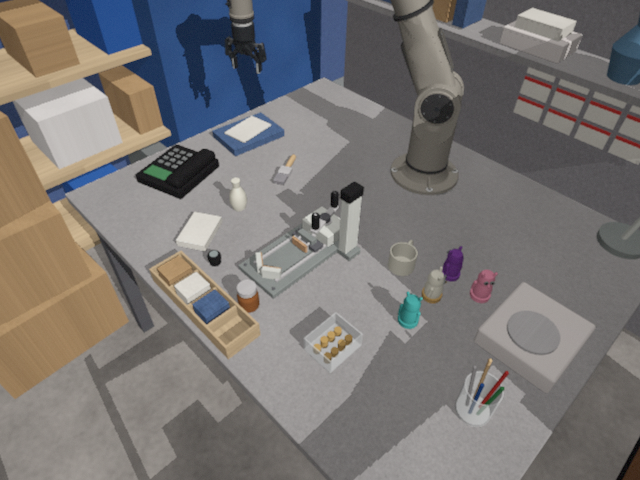

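View pics/side1.png

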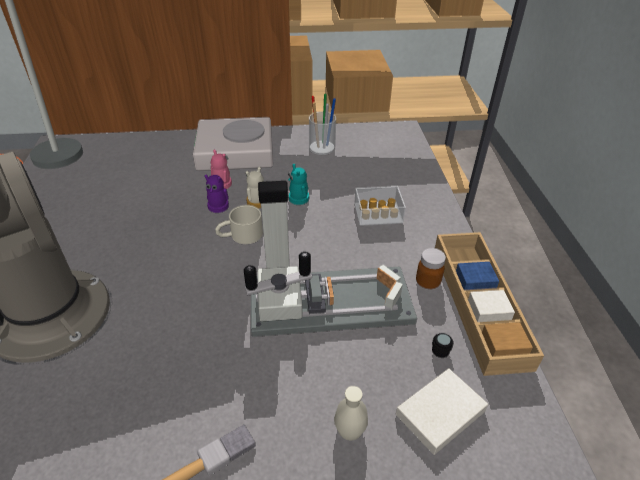

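Look-alike candidates in the scene view: white owl (433,285), turquoise (410,310), purple (453,263), pink (484,285), plus other white things: cup (403,258) and vase (237,195). I choose the white one with the brass foot and check it in a close crop.

```bash
python3 - <<'E'
from h import *
def crop(n,x0,y0,x1,y1,w,h):
    a=load(n)[0]; return cv2.resize(a[y0:y1,x0:x1],(w,h),interpolation=cv2.INTER_CUBIC)
A=crop("scene",385,230,505,330,400,300);B=crop("side",200,140,320,240,400,300)
C=crop("scene",230,175,370,280,400,300);D=crop("side",240,175,420,310,400,300)
save("crops1",np.vstack([np.hstack([A,B]),np.hstack([C,D])]))
for n,pts in(("scene",[(433,275),(433,297),(403,245),(410,300),(453,255),(484,278),(316,215),(335,194),(325,222),(350,188),(262,262)]),("side",[(255,175),(255,203),(245,215),(250,270),(304,256),(280,282),(272,188),(388,275),(394,290),(330,290),(385,305)])):
    a,d,K,T=load(n);P=cloud(d,K,T)
    for u,v in pts: print(n,u,v,P[v,u].round(3),a[v,u])
E
```

```text
scene 433 275 [0.432 0.339 0.088] [170 167 155]
scene 433 297 [0.441 0.36  0.024] [131 128 118]
scene 403 245 [0.369 0.198 0.048] [135 133 122]
scene 410 300 [0.541 0.349 0.09 ] [ 71 162 158]
scene 453 255 [0.333 0.334 0.085] [ 89  49 110]
scene 484 278 [0.343 0.435 0.084] [145  89 105]
scene 316 215 [0.523 0.002 0.13 ] [137 134 132]
scene 335 194 [ 0.42  -0.026  0.13 ] [42 42 40]
scene 325 222 [ 0.483 -0.001  0.077] [150 147 146]
scene 350 188 [0.471 0.073 0.238] [35 33 34]
scene 262 262 [ 0.699 -0.027  0.049] [175 155 132]
side 255 175 [0.425 0.337 0.087] [164 160 145]
side 255 203 [0.42  0.318 0.015] [131 109  72]
side 245 215 [0.397 0.252 0.029] [147 143 130]
side 250 270 [ 0.418 -0.038  0.127] [60 58 59]
side 304 256 [ 0.522 -0.01   0.128] [53 53 54]
side 280 282 [ 0.473 -0.03   0.081] [58 57 61]
side 272 188 [0.468 0.064 0.24 ] [33 32 34]
side 388 275 [ 0.697 -0.001  0.051] [181 134  95]
side 394 290 [ 0.701 -0.041  0.049] [222 223 216]
side 330 290 [ 0.572 -0.031  0.05 ] [190 136  90]
side 385 305 [ 0.68  -0.062  0.029] [129 130 126]
```

View pics/crops1.png

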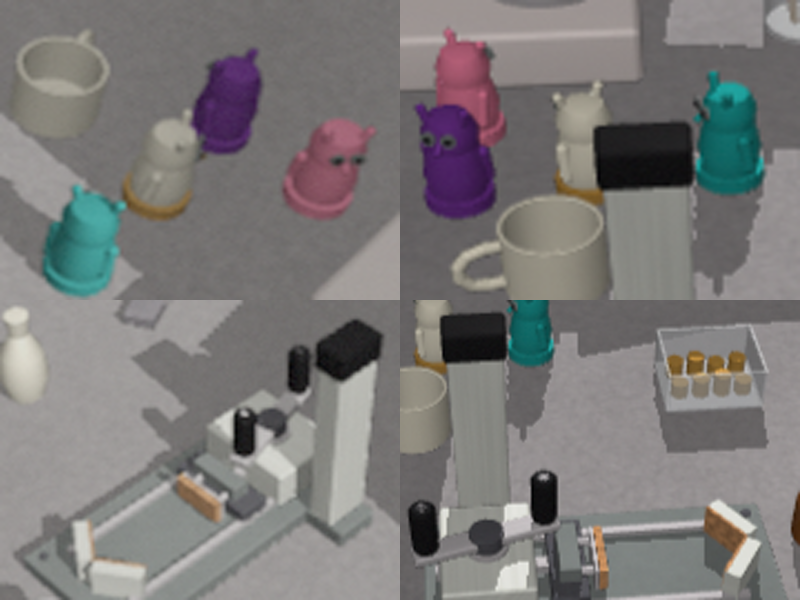

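The crops confirm it: the owl I want is white with a brass foot (scene 433,285; side 255,188). Purple, pink and turquoise are the look-alikes, and the cup is just beside it. Next I fit the cradle, handles and owl from both clouds.

```bash
python3 - <<'E'
from h import *
from scipy.optimize import least_squares
def circ(p,rad):
    # centre by fit of known radius
    f=lambda c:np.hypot(*(p-c).T)-rad
    s=least_squares(f,p.mean(0),loss="soft_l1",f_scale=.002); return s.x.round(4),np.abs(s.fun).mean().round(4)
Ps=[];Cs=[]
for n in("scene","side"):
    a,d,K,T=load(n);P=cloud(d,K,T);ok=d>0
    Ps.append(P);Cs.append(a)
    box=lambda x0,x1,y0,y1,z0,z1:ok&(P[...,0]>x0)&(P[...,0]<x1)&(P[...,1]>y0)&(P[...,1]<y1)&(P[...,2]>z0)&(P[...,2]<z1)
    m=box(.35,.8,-.13,.12,.015,.025); p=P[m][:,:2]
    print(n,"plate n",m.sum(),"z",np.median(P[m][:,2]).round(4),"rect",cv2.minAreaRect((p*1000).astype(np.float32)))
    for nm,c in(("hA",(.42,-.03)),("hB",(.523,-.005))):
        m=box(c[0]-.03,c[0]+.03,c[1]-.03,c[1]+.03,.085,.126)&(a.max(2)<100); q=P[m]
        mt=box(c[0]-.03,c[0]+.03,c[1]-.03,c[1]+.03,.085,.2)
        print(nm,m.sum(),circ(q[:,:2],.012),"top",np.percentile(P[mt][:,2],97).round(3))
    m=box(.38,.49,.28,.4,.002,.13); 
    g=a.astype(int); m&=(abs(g[...,0]-g[...,1])<12)&(g[...,0]>90)
    for z0,z1,rad in((.054,.066,.020),(.07,.08,.022),(.03,.04,.025)):
        q=P[m&(P[...,2]>z0)&(P[...,2]<z1)][:,:2]
        if len(q)>5: print("owl",z0,len(q),circ(q,rad))
    print("owl top",np.percentile(P[m][:,2],98).round(3))
    m=box(.54,.60,-.08,.06,.025,.06)&(g[...,0]-g[...,2]>50);q=P[m];print("padface",m.sum(),q.mean(0).round(4),np.ptp(q,0).round(3))
    m=box(.63,.75,-.09,.07,.046,.056);q=P[m];print("V top",m.sum(),q.min(0).round(3),q.max(0).round(3))
    m=box(.42,.52,.03,.12,.236,.25);q=P[m][:,:2];print("col top",cv2.minAreaRect((q*1000).astype(np.float32)))
    for nm,b in dict(cup=(.33,.43,.18,.29,.03,.07),tur=(.49,.6,.28,.4,.03,.11),pur=(.28,.375,.28,.39,.03,.11)).items():
        q=P[box(*b)];print(nm,q.min(0).round(3),q.max(0).round(3))
print(r.camera_model("wrist"))
print(R.from_rotvec(r.get_obs()["orientation"]).as_matrix().round(3))
E
```

```text
scene plate n 2435 z 0.0187 rect ((608.6660766601562, -9.172332763671875), (191.34239196777344, 358.7358093261719), 81.40078735351562)
hA 87 (array([ 0.4142, -0.0313]), np.float64(0.0016)) top 0.13
hB 82 (array([ 0.5205, -0.0015]), np.float64(0.0015)) top 0.13
owl 0.054 56 (array([0.4221, 0.3464]), np.float64(0.0014))
owl 0.07 71 (array([0.419 , 0.3454]), np.float64(0.0018))
owl 0.03 59 (array([0.4211, 0.3456]), np.float64(0.0013))
owl top 0.095
padface 96 [ 0.5737 -0.0126  0.0419] [0.02  0.074 0.027]
V top 193 [ 0.677 -0.065  0.046] [0.719 0.036 0.056]
col top ((467.8339538574219, 78.48989868164062), (57.19465255737305, 36.251731872558594), 1.759042501449585)
cup [0.332 0.185 0.03 ] [0.43  0.26  0.063]
tur [0.507 0.327 0.03 ] [0.558 0.381 0.1  ]
pur [0.299 0.312 0.03 ] [0.352 0.362 0.1  ]
side plate n 5020 z 0.0191 rect ((605.2488403320312, -21.084327697753906), (388.54315185546875, 153.5711669921875), 0.28207603096961975)
hA 196 (array([ 0.4169, -0.0349]), np.float64(0.0008)) top 0.13
hB 181 (array([ 0.5228, -0.0058]), np.float64(0.0008)) top 0.13
owl 0.054 47 (array([0.423 , 0.341
[... 394 characters left out ...]
 [0.43  0.255 0.062]
tur [0.507 0.319 0.03 ] [0.558 0.363 0.1  ]
pur [0.299 0.304 0.03 ] [0.353 0.348 0.099]
{'mtx': array([[390.28227281,   0.        , 322.66639293],
       [  0.        , 390.28227281, 238.58060818],
       [  0.        ,   0.        ,   1.        ]]), 'T_tool_cam': array([[-3.46144354e-04, -9.55277904e-01, -2.95709326e-01,
         7.66199593e-02],
       [ 9.99999781e-01, -4.97593234e-04,  4.36900471e-04,
        -1.55914140e-03],
       [-5.64504326e-04, -2.95709110e-01,  9.55277867e-01,
        -1.42456586e-01],
       [ 0.00000000e+00,  0.00000000e+00,  0.00000000e+00,
         1.00000000e+00]])}
[[ 0.922  0.388 -0.001]
 [ 0.388 -0.922  0.001]
 [-0.    -0.002 -1.   ]]
```

```bash
cat >> h.py <<'E'
def rows(w,g):
    """world waypoints (x,y,z mm, tool-x angle deg, tool down) -> shift/turn entries from the pose now"""
    o=r.get_obs(); R0=R.from_rotvec(o["orientation"]).as_matrix(); p=np.array(o["tcp_pos"])*1000
    for x,y,z,a in w:
        a=np.radians(a); c,s=np.cos(a),np.sin(a); Rt=np.array([[c,s,0],[s,-c,0],[0,0,-1]])
        print([g,(R0.T@(np.array([x,y,z])-p)).round(1).tolist(),R.from_matrix(R0.T@Rt).as_rotvec().round(3).tolist()])
E
python3 - <<'E'
from h import *
rows([(310,-570,280,20),(365,-550,300,15),(420,-500,310,12),(470,-460,310,8),(510,-410,310,4),(540,-355,310,0),(560,-295,310,0),(565,-235,310,0),(565,-50,310,0),(560,130,310,0),(500,240,310,0),(380,343,250,0)],85)
E
```

```text
[85, [64.3, -28.9, -49.5], [-0.002, 0.0, 0.05]]
[85, [122.8, -26.0, -69.6], [-0.002, 0.0, 0.137]]
[85, [192.9, -50.7, -79.5], [-0.002, 0.0, 0.189]]
[85, [254.5, -68.2, -79.5], [-0.002, 0.0, 0.259]]
[85, [310.8, -98.7, -79.5], [-0.002, 0.0, 0.329]]
[85, [359.8, -137.8, -79.4], [-0.002, 0.0, 0.399]]
[85, [401.5, -185.3, -79.3], [-0.002, 0.0, 0.399]]
[85, [429.4, -238.7, -79.2], [-0.002, 0.0, 0.399]]
[85, [501.3, -409.1, -79.0], [-0.002, 0.0, 0.399]]
[85, [566.5, -577.0, -78.7], [-0.002, 0.0, 0.399]]
[85, [554.0, -701.6, -78.5], [-0.002, 0.0, 0.399]]
[85, [483.4, -843.0, -18.3], [-0.002, 0.0, 0.399]]
```

play_rows(deltas=[[85, [64, -29, -50], [0, 0, 0.05]], [85, [123, -26, -70], [0, 0, 0.137]], [85, [193, -51, -80], [0, 0, 0.19]], [85, [254, -68, -80], [0, 0, 0.26]], [85, [311, -99, -80], [0, 0, 0.33]], [85, [360, -138, -80], [0, 0, 0.4]], [85, [401, -185, -80], [0, 0, 0.4]], [85, [429, -239, -80], [0, 0, 0.4]]])

```text
clock: 1.1
tcp_pos: [0.5595, -0.2621, 0.31]
orientation: [-3.14, 0.001, 0.002]
contact_force: [0.8, 0.4, 0.7]
grip_width: 0.0848
```

```bash
python3 - <<'E'
from h import *
o=r.get_obs();print(o["clock"],o["tcp_pos"],o["joints"].round(2))
rows([(565,-175,310,0),(565,-115,310,0),(565,-55,310,0),(565,5,310,0),(565,65,310,0),(560,125,310,0),(530,180,310,0),(490,225,310,0)],85)
E
```

```text
1.1 [ 0.55952206 -0.26208092  0.30996795] [ 0.38  0.33 -0.06  1.6   0.02  1.22 -1.25]
[85, [5.4, -87.1, 0.1], [-0.002, 0.001, -0.0]]
[85, [5.4, -147.1, 0.2], [-0.002, 0.001, -0.0]]
[85, [5.4, -207.1, 0.4], [-0.002, 0.001, -0.0]]
[85, [5.4, -267.1, 0.5], [-0.002, 0.001, -0.0]]
[85, [5.4, -327.1, 0.6], [-0.002, 0.001, -0.0]]
[85, [0.3, -387.1, 0.7], [-0.002, 0.001, -0.0]]
[85, [-29.7, -442.1, 0.9], [-0.002, 0.001, -0.0]]
[85, [-69.7, -487.1, 1.0], [-0.002, 0.001, -0.0]]
```

play_rows(deltas=[[85, [5, -62, 0], [0, 0, 0]], [85, [5, -124, 0], [0, 0, 0]], [85, [5, -186, 0], [0, 0, 0]], [85, [5, -248, 0], [0, 0, 0]], [85, [5, -310, 0], [0, 0, 0]], [85, [0, -372, 0], [0, 0, 0]], [85, [-20, -430, 0], [0, 0, 0]], [85, [-50, -485, 0], [0, 0, 0]]])

```text
clock: 2.1
tcp_pos: [0.509, 0.2247, 0.3105]
orientation: [-3.14, 0.001, 0.003]
contact_force: [-0.2, 0.5, -0.0]
grip_width: 0.0849
```

play_rows(deltas=[[85, [-30, -50, 20], [0, 0, 0]], [85, [-60, -95, 50], [0, 0, 0]], [85, [-90, -120, 80], [0, 0, 0]], [85, [-100, -125, 100], [0, 0, 0]], [85, [-100, -125, 100], [0, 0, 0]]])

```text
clock: 2.72
tcp_pos: [0.4071, 0.3495, 0.2093]
orientation: [3.141, 0.003, -0.008]
contact_force: [-0.2, -0.6, 0.7]
grip_width: 0.0851
```

```bash
python3 - <<'E'
from h import *
o=r.get_obs();print(o["clock"],o["tcp_pos"],o["joints"].round(2),o["qvel"].round(2).max())
a,d,K,T=grab("wrist"); save("w1",a)
E
```

```text
2.725 [0.40707353 0.34951701 0.20930877] [-0.48  0.31 -0.41  1.88  0.14  0.98 -2.53] 0.03
```

View pics/w1.png

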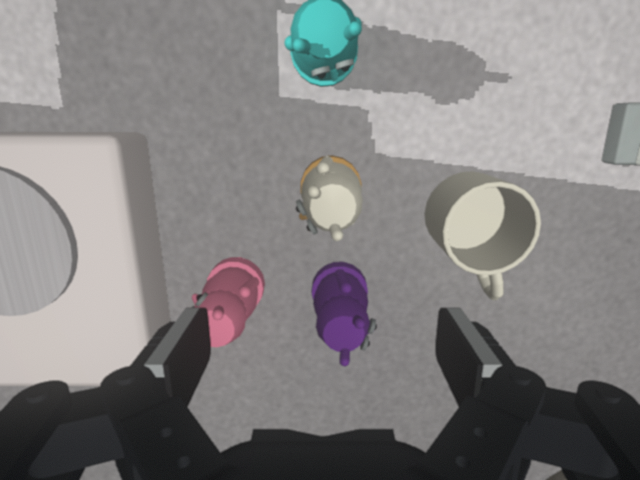

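The wrist view shows the white owl at (330,195) with its brass foot rim at (330,160). Turquoise is at (325,40), purple at (342,310), pink at (232,300), and the cup at (480,225) is to the right of the jaw line.

```bash
python3 - <<'E'
from h import *
from scipy.optimize import least_squares
a,d,K,T=load("wrist");P=cloud(d,K,T);g=a.astype(int)
near=(d>0)&(np.hypot(P[...,0]-.4215,P[...,1]-.344)<.045)
m=near&(abs(g[...,0]-g[...,1])<14)&(g[...,0]>60)
for z0,z1,rad in((.07,.08,.022),(.054,.066,.020),(.028,.04,.025)):
    q=P[m&(P[...,2]>z0)&(P[...,2]<z1)][:,:2]
    if len(q)>20:
        s=least_squares(lambda c:np.hypot(*(q-c).T)-rad,[.4215,.344],loss="soft_l1",f_scale=.002);print(z0,len(q),s.x.round(4),abs(s.fun).mean().round(4))
b=near&(g[...,0]-g[...,2]>40);ys,xs=np.nonzero(b);q=np.array([ray(K,T,u,v,.014)[:2] for u,v in zip(xs,ys)])
print("brass",len(q),q.max(0).round(4),q.min(0).round(4),"depth z",np.median(P[b][:,2]).round(4)); print("foot front edge -27mm ->",(q[:,0].max()-.027).round(4))
print("top z",np.percentile(P[m][:,2],97).round(4)); q=P[m&(P[...,2]>.084)]; print("headtop mean",q.mean(0).round(4))
rows([(421,345,160,0),(421,345,110,0),(421,345,41,0)],85)
E
```

```text
0.07 565 [0.4225 0.3448] 0.0013
0.054 190 [0.4258 0.3459] 0.0018
0.028 143 [0.4237 0.3445] 0.0011
brass 302 [0.4511 0.3713] [0.3967 0.3188] depth z 0.0139
foot front edge -27mm -> 0.4241
top z 0.282
headtop mean [0.4215 0.3318 0.1609]
[85, [12.4, 4.5, 50.5], [-0.001, 0.003, 0.0]]
[85, [12.6, 4.5, 100.5], [-0.001, 0.003, 0.0]]
[85, [12.7, 4.6, 169.5], [-0.001, 0.003, 0.0]]
```

play_rows(deltas=[[85, [16, 4.5, 45], [0, 0.003, 0]], [85, [16, 4.5, 90], [0, 0.003, 0]], [85, [16, 4.5, 130], [0, 0.003, 0]], [85, [16, 4.5, 160], [0, 0.003, 0]], [85, [16, 4.5, 169], [0, 0.003, 0]], [85, [16, 4.5, 169], [0, 0.003, 0]]])

```text
clock: 3.52
tcp_pos: [0.4253, 0.345, 0.0421]
orientation: [-3.141, 0.002, -0.002]
contact_force: [-0.6, 0.8, 0.3]
grip_width: 0.0849
```

```bash
python3 - <<'E'
from h import *
o=r.get_obs();print(o["clock"],o["tcp_pos"],R.from_rotvec(o["orientation"]).as_matrix().round(3).tolist())
a,d,K,T=grab("wrist");a2=grab("scene")[0]; save("w2",np.hstack([cv2.resize(a,(480,360)),cv2.resize(a2[220:340,380:500],(320,360))]))
E
```

```text
3.525 [0.42534325 0.34504344 0.04213888] [[1.0, -0.001, 0.001], [-0.001, -1.0, 0.001], [0.001, -0.001, -1.0]]
```

View pics/w2.png

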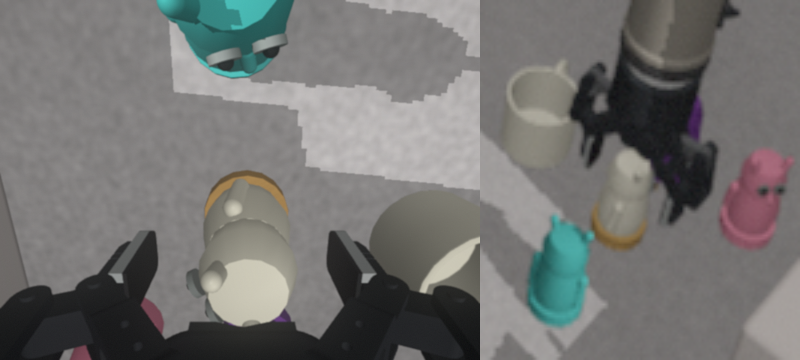

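The owl stands centred between the open jaws at (245,260) in the left panel, with the cup and turquoise owl clear of the fingers. Closing gently.

play_rows(deltas=[[60, [-1, 0, 0], [0, 0, 0]], [45, [-1, 0, 0], [0, 0, 0]], [30, [-1, 0, 0], [0, 0, 0]], [30, [-1, 0, 0], [0, 0, 0]], [30, [-1, 0, 0], [0, 0, 0]], [30, [-1, 0, 0], [0, 0, 0]]], squeeze=30)

```text
clock: 4.38
tcp_pos: [0.4249, 0.3453, 0.044]
orientation: [-3.14, 0.002, -0.005]
contact_force: [-1.4, -3.3, 9.3]
grip_width: 0.0424
```

play_rows(deltas=[[30, [0, 0, -6], [0, 0, 0]], [30, [0, 0, -25], [0, 0, 0]], [30, [0, 0, -60], [0, 0, 0]], [30, [0, 0, -60], [0, 0, 0]]])

```text
clock: 4.88
tcp_pos: [0.4263, 0.347, 0.1074]
orientation: [-3.136, 0.002, -0.012]
contact_force: [0.2, 0.7, -2.5]
grip_width: 0.0428
```

```bash
python3 - <<'E'
from h import *
rows([(430,345,165,0),(440,335,220,0),(470,310,265,0),(510,275,290,0),(550,230,300,0),(585,180,305,0),(615,125,305,0),(640,70,300,0)],30)
print()
rows([(655,30,290,0),(660,0,270,0),(660,-15,240,0),(660,-18,200,0),(660,-18,170,0),(660,-18,150,0),(660,-18,140,0)],30)
E
```

```text
[30, [4.2, 1.7, -57.5], [-0.006, -0.008, -0.001]]
[30, [14.6, 11.3, -112.5], [-0.006, -0.008, -0.001]]
[30, [45.0, 36.0, -157.4], [-0.006, -0.008, -0.001]]
[30, [85.2, 70.9, -182.3], [-0.006, -0.008, -0.001]]
[30, [125.3, 115.8, -192.3], [-0.006, -0.008, -0.001]]
[30, [160.4, 165.7, -197.3], [-0.006, -0.008, -0.001]]
[30, [190.5, 220.7, -197.4], [-0.006, -0.008, -0.001]]
[30, [215.5, 275.7, -192.5], [-0.006, -0.008, -0.001]]

[30, [230.5, 315.7, -182.7], [-0.006, -0.008, -0.001]]
[30, [235.3, 345.8, -162.8], [-0.006, -0.008, -0.001]]
[30, [235.1, 361.0, -132.9], [-0.006, -0.008, -0.001]]
[30, [234.8, 364.2, -92.9], [-0.006, -0.008, -0.001]]
[30, [234.6, 364.4, -62.9], [-0.006, -0.008, -0.001]]
[30, [234.4, 364.5, -42.9], [-0.006, -0.008, -0.001]]
[30, [234.4, 364.6, -32.9], [-0.006, -0.008, -0.001]]
```

play_rows(deltas=[[30, [4, 2, -57], [-0.006, -0.008, 0]], [30, [15, 11, -112], [-0.006, -0.008, 0]], [30, [45, 36, -157], [-0.006, -0.008, 0]], [30, [85, 71, -182], [-0.006, -0.008, 0]], [30, [125, 116, -192], [-0.006, -0.008, 0]], [30, [160, 166, -197], [-0.006, -0.008, 0]], [30, [190, 221, -197], [-0.006, -0.008, 0]], [30, [215, 276, -192], [-0.006, -0.008, 0]]])

```text
clock: 5.88
tcp_pos: [0.6402, 0.0678, 0.2991]
orientation: [3.141, -0.001, -0.001]
contact_force: [0.7, 0.6, -1.6]
grip_width: 0.0427
```

```bash
python3 - <<'E'
from h import *
o=r.get_obs();print(o["clock"],o["tcp_pos"],o["grip_width"])
rows([(650,45,290,0),(658,15,260,0),(660,-10,220,0),(660,-18,180,0),(660,-18,150,0),(660,-18,130,0),(660,-18,120,0),(660,-18,120,0)],30)
E
```

```text
5.875 [0.64022283 0.06784715 0.29911316] 0.04273299804239333
[30, [9.8, 22.8, 9.1], [0.0, 0.0, -0.001]]
[30, [17.8, 52.8, 39.1], [0.0, 0.0, -0.001]]
[30, [19.9, 77.8, 79.1], [0.0, 0.0, -0.001]]
[30, [19.9, 85.8, 119.1], [0.0, 0.0, -0.001]]
[30, [19.9, 85.8, 149.1], [0.0, 0.0, -0.001]]
[30, [19.9, 85.8, 169.1], [0.0, 0.0, -0.001]]
[30, [19.9, 85.8, 179.1], [0.0, 0.0, -0.001]]
[30, [19.9, 85.8, 179.1], [0.0, 0.0, -0.001]]
```

play_rows(deltas=[[30, [10, 23, 9], [0, 0, 0]], [30, [18, 53, 39], [0, 0, 0]], [30, [20, 78, 79], [0, 0, 0]], [30, [20, 86, 119], [0, 0, 0]], [30, [20, 86, 149], [0, 0, 0]], [30, [20, 86, 169], [0, 0, 0]], [30, [20, 86, 179], [0, 0, 0]], [30, [20, 86, 179], [0, 0, 0]]])

```text
clock: 6.88
tcp_pos: [0.66, -0.0179, 0.12]
orientation: [3.142, -0.001, -0.001]
contact_force: [0.3, -0.1, -1.5]
grip_width: 0.0427
```

```bash
python3 - <<'E'
from h import *
o=r.get_obs();print(o["clock"],o["tcp_pos"],o["contact_force"])
a,d,K,T=grab("side");P=cloud(d,K,T);g=a.astype(int)
a2,d2,K2,T2=grab("scene");
c=lambda A,x0,y0,x1,y1:cv2.resize(A[y0:y1,x0:x1],(400,400),interpolation=cv2.INTER_CUBIC)
save("p1",np.hstack([c(a,280,170,420,310),c(a2,210,170,330,290)]))
for A,D,k,t in((a,d,K,T),(a2,d2,K2,T2)):
    P=cloud(D,k,t);G=A.astype(int)
    b=(D>0)&(abs(P[...,0]-.66)<.05)&(abs(P[...,1]+.018)<.05)&(P[...,2]>.06)&(P[...,2]<.13)
    w=b&(G[...,0]-G[...,2]>28)&(P[...,2]<.105)
    q=P[w];print("brass",len(q),q.min(0).round(4),q.max(0).round(4))
E
```

```text
6.875 [ 0.66001784 -0.01787351  0.11997713] [ 0.31085176 -0.11704086 -1.50627594]
brass 222 [ 0.631  -0.0475  0.0744] [ 0.683  -0.0033  0.1045]
brass 117 [ 0.6334 -0.0354  0.0761] [0.6839 0.0138 0.0987]
```

View pics/p1.png

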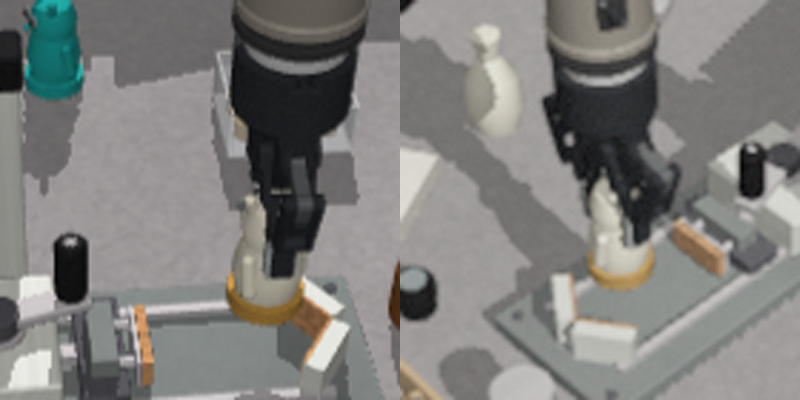

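The owl hangs over the plate in the gap, its brass foot at side crop (265,295), V to the right and pad to the left. The foot rim may lean slightly in the side view, so I'll measure that.

```bash
python3 - <<'E'
from h import *
for n in("side","scene"):
    a,d,K,T=load(n);P=cloud(d,K,T);G=a.astype(int)
    w=(d>0)&(abs(P[...,0]-.66)<.05)&(abs(P[...,1]+.018)<.05)&(P[...,2]>.06)&(P[...,2]<.105)&(G[...,0]-G[...,2]>28)
    q=P[w];c=np.array([.658,-.018])
    e=q[np.hypot(*(q[:,:2]-c).T)>.0225]   # side wall of the foot
    A=np.c_[e[:,:2]-c,np.ones(len(e))];s=np.linalg.lstsq(A,e[:,2],rcond=None)[0];print(n,len(e),"mid-wall plane slope deg",np.degrees(s[:2]).round(1),"z",s[2].round(4))
    us=np.unique(np.nonzero(w)[1]);out=[]
    for u in us[::4]:
        vs=np.nonzero(w[:,u])[0];out.append((u,P[vs.max(),u].round(3).tolist()))
    print(out)
E
```

```text
side 206 mid-wall plane slope deg [2.9 9.3] z 0.0882
[(np.int64(359), [0.631, -0.019, 0.079]), (np.int64(363), [0.637, -0.036, 0.078]), (np.int64(367), [0.643, -0.045, 0.081]), (np.int64(371), [0.651, -0.044, 0.077]), (np.int64(375), [0.66, -0.044, 0.075]), (np.int64(379), [0.667, -0.044, 0.078]), (np.int64(383), [0.677, -0.038, 0.076])]
scene 106 mid-wall plane slope deg [-8.9 -6.2] z 0.0899
[(np.int64(267), [0.683, -0.022, 0.08]), (np.int64(271), [0.682, -0.007, 0.076]), (np.int64(275), [0.676, 0.002, 0.079]), (np.int64(279), [0.669, 0.011, 0.081]), (np.int64(283), [0.656, 0.012, 0.08])]
```

play_rows(deltas=[[30, [0, 0, 20], [0, 0, 0]], [30, [0, 0, 36], [0, 0, 0]], [30, [0, 0, 46], [0, 0, 0]], [30, [0, 0, 49], [0, 0, 0]], [30, [0, 0, 50], [0, 0, 0]], [30, [0, 0, 51], [0, 0, 0]]])

```text
clock: 7.72
tcp_pos: [0.6614, -0.0179, 0.0708]
orientation: [-3.142, 0.001, -0.004]
contact_force: [0.1, -0.6, -1.9]
grip_width: 0.0428
```

play_rows(deltas=[[30, [0, 0, 1], [0, 0, 0]], [30, [0, 0, 1.5], [0, 0, 0]], [30, [0, 0, 2], [0, 0, 0]], [30, [0, 0, 2], [0, 0, 0]]])

```text
clock: 8.22
tcp_pos: [0.6614, -0.0179, 0.0688]
orientation: [-3.142, 0.001, -0.004]
contact_force: [-1.0, -1.2, -2.4]
grip_width: 0.0424
```

play_rows(deltas=[[30, [0, 0, 1], [0, 0, 0]], [30, [0, 0, 2], [0, 0, 0]], [30, [0, 0, 2], [0, 0, 0]]])

```text
clock: 8.6
tcp_pos: [0.6613, -0.0179, 0.0666]
orientation: [-3.142, 0.001, -0.003]
contact_force: [-0.2, 1.0, -2.6]
grip_width: 0.0423
```

play_rows(deltas=[[30, [0, 0, 0.7], [0, 0, 0]], [30, [0, 0, 1.4], [0, 0, 0]], [30, [0, 0, 1.4], [0, 0, 0]]])

```text
clock: 8.98
tcp_pos: [0.6613, -0.0179, 0.0651]
orientation: [-3.142, 0.001, -0.003]
contact_force: [0.0, -0.5, -2.1]
grip_width: 0.0429
```

play_rows(deltas=[[30, [0, 0, 0.7], [0, 0, 0]], [30, [0, 0, 1.2], [0, 0, 0]], [30, [0, 0, 1.2], [0, 0, 0]]])

```text
clock: 9.35
tcp_pos: [0.6613, -0.0179, 0.0642]
orientation: [-3.142, 0.001, -0.003]
contact_force: [-1.3, 0.6, 0.8]
grip_width: 0.0425
```

```bash
python3 - <<'E'
from h import *
for n in("side","scene"):
    a,d,K,T=grab(n);P=cloud(d,K,T);G=a.astype(int)
    w=(d>0)&(abs(P[...,0]-.655)<.035)&(abs(P[...,1]+.018)<.05)&(P[...,2]>.018)&(P[...,2]<.045)&(G[...,0]-G[...,2]>28)&(P[...,0]<.672)
    for u in np.unique(np.nonzero(w)[1])[::4]:
        vs=np.nonzero(w[:,u])[0];print(n,u,P[vs.max(),u].round(3).tolist())
E
```

```text
side 358 [0.632, -0.021, 0.024]
side 362 [0.639, -0.035, 0.021]
side 366 [0.646, -0.042, 0.021]
side 370 [0.653, -0.046, 0.023]
side 374 [0.662, -0.043, 0.019]
side 378 [0.671, -0.041, 0.018]
scene 267 [0.672, -0.041, 0.021]
scene 280 [0.666, 0.009, 0.032]
scene 284 [0.655, 0.012, 0.022]
```

play_rows(deltas=[[30, [0, 0, 0.6], [0, 0, 0]], [30, [0, 0, 0.6], [0, 0, 0]]])

```text
clock: 9.7
tcp_pos: [0.6614, -0.0179, 0.0642]
orientation: [3.142, -0.001, 0.004]
contact_force: [-3.3, 0.5, 5.6]
grip_width: 0.0425
```

play_rows(deltas=[[46, [0, 0, 0], [0, 0, 0]], [52, [0, 0, 0], [0, 0, 0]], [70, [0, 0, 0], [0, 0, 0]], [85, [0, 0, 0], [0, 0, 0]], [85, [0, 0, 0], [0, 0, 0]]])

```text
clock: 10.32
tcp_pos: [0.6613, -0.0179, 0.0641]
orientation: [3.142, -0.001, 0.004]
contact_force: [-0.5, -1.1, -0.4]
grip_width: 0.0851
```

play_rows(deltas=[[85, [0, 0, -20], [0, 0, 0]], [85, [0, 0, -55], [0, 0, 0]], [85, [0, 0, -110], [0, 0, 0]], [85, [0, 0, -140], [0, 0, 0]], [85, [0, 0, -140], [0, 0, 0]]])

```text
clock: 10.95
tcp_pos: [0.6632, -0.0177, 0.2091]
orientation: [-3.141, 0.001, -0.016]
contact_force: [-0.1, -0.3, -0.2]
grip_width: 0.0849
```

```bash
python3 - <<'E'
from h import *
from scipy.optimize import least_squares
o=r.get_obs();print(o["clock"],o["tcp_pos"],o["joints"].round(2))
a,d,K,T=grab("side");a2,d2,K2,T2=grab("scene");a3,d3,K3,T3=grab("wrist")
c=lambda A,x0,y0,x1,y1:cv2.resize(A[y0:y1,x0:x1],(400,300),interpolation=cv2.INTER_CUBIC)
save("p2",np.vstack([np.hstack([c(a,240,170,440,320),c(a2,210,170,370,290)]),np.hstack([c(a3,0,0,640,480),np.zeros((300,400,3),np.uint8)])]))
for n in("side","scene","wrist"):
    a,d,K,T=load(n);P=cloud(d,K,T);G=a.astype(int)
    near=(d>0)&(np.hypot(P[...,0]-.66,P[...,1]+.018)<.04)
    for z0,z1,rad in((.09,.1,.022),(.05,.06,.025)):
        q=P[near&(P[...,2]>z0)&(P[...,2]<z1)][:,:2]
        if len(q)>20:
            s=least_squares(lambda c:np.hypot(*(q-c).T)-rad,[.66,-.018],loss="soft_l1",f_scale=.002);print(n,z0,len(q),s.x.round(4),abs(s.fun).mean().round(4))
    for nm,cc in(("hA",(.4156,-.033)),("hB",(.5217,-.0037))):
        m=(d>0)&(np.hypot(P[...,0]-cc[0],P[...,1]-cc[1])<.03)&(P[...,2]>.085)&(P[...,2]<.135); q=P[m][:,:2]
        if len(q)>20: s=least_squares(lambda c:np.hypot(*(q-c).T)-.012,cc,loss="soft_l1",f_scale=.002);print(nm,len(q),s.x.round(4), "top mid",P[m&(P[...,2]>.127)][:,:2].mean(0).round(4))
E
```

```text
10.95 [ 0.66320501 -0.01771409  0.20906219] [ 0.09  0.48 -0.22  1.6   0.12  1.06 -1.73]
side 0.09 115 [ 0.6597 -0.017 ] 0.0014
side 0.05 106 [ 0.6594 -0.0182] 0.0025
hA 272 [ 0.4169 -0.0346] top mid [ 0.4173 -0.0366]
hB 252 [ 0.523  -0.0055] top mid [ 0.5233 -0.0082]
scene 0.09 75 [ 0.6555 -0.0151] 0.0021
scene 0.05 60 [ 0.6591 -0.0161] 0.0038
hA 116 [ 0.4141 -0.0319] top mid [ 0.4167 -0.029 ]
hB 123 [ 0.5208 -0.0022] top mid [0.5227 0.0008]
wrist 0.09 688 [ 0.6587 -0.0156] 0.0012
wrist 0.05 261 [ 0.6606 -0.0164] 0.0032
hB 1412 [ 0.5232 -0.0033] top mid [ 0.532 -0.005]
```

View pics/p2.png

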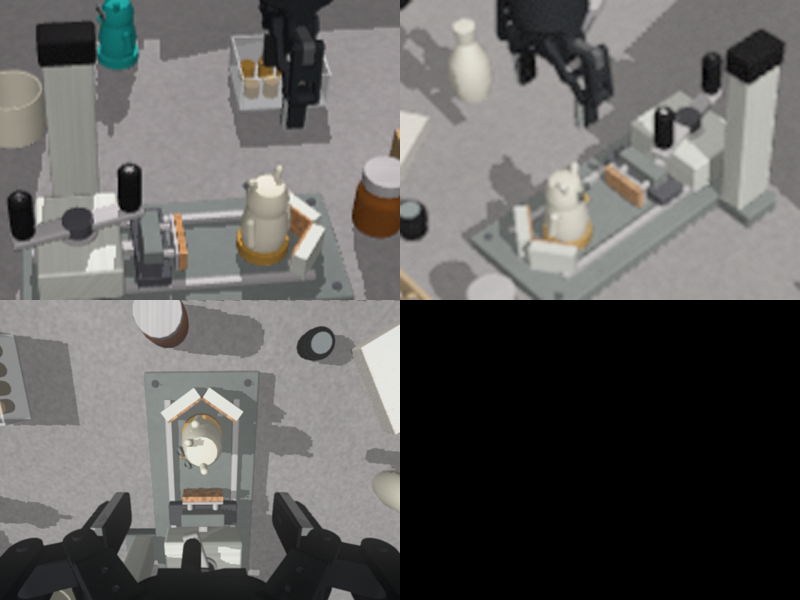

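Owl stands upright in the gap at (0.659, -0.017) (side crop 262,225; wrist panel 200,445), pad open, V behind it. Now the crank: handle_a is at (0.416,-0.033), crank angle about 0.27 rad.

```bash
python3 - <<'E'
from h import *
rows([(610,-20,215,-9),(550,-25,215,-18),(495,-30,215,-27),(445,-33,210,-36),(420,-33,190,-45),(416,-33,170,-45),(416,-33,165,-45)],85)
E
```

```text
[85, [-50.4, 2.1, -11.2], [0.0, -0.001, 0.156]]
[85, [-110.4, 7.1, -11.3], [0.0, -0.001, 0.313]]
[85, [-165.4, 12.1, -11.4], [-0.0, -0.001, 0.471]]
[85, [-215.4, 15.2, -6.5], [-0.0, -0.001, 0.628]]
[85, [-240.4, 15.2, 13.5], [-0.0, -0.001, 0.785]]
[85, [-244.5, 15.2, 33.5], [-0.0, -0.001, 0.785]]
[85, [-244.5, 15.2, 38.5], [-0.0, -0.001, 0.785]]
```

play_rows(deltas=[[85, [-50, 2, -11], [0, 0, 0.156]], [85, [-110, 7, -11], [0, 0, 0.313]], [85, [-165, 12, -11], [0, 0, 0.471]], [85, [-215, 15, -6], [0, 0, 0.628]], [85, [-240, 15, 13], [0, 0, 0.785]], [85, [-244, 15, 33], [0, 0, 0.785]], [85, [-244, 15, 38], [0, 0, 0.785]]])

```text
clock: 11.98
tcp_pos: [0.4146, -0.0329, 0.164]
orientation: [2.901, -1.202, -0.004]
contact_force: [-0.5, 0.1, 0.4]
grip_width: 0.085
```

```bash
python3 - <<'E'
from h import *
o=r.get_obs();print(o["clock"],o["tcp_pos"],o["joints"].round(2))
rows([(416,-33,135,-45),(416,-33,105,-45),(416,-33,89,-45),(416,-33,89,-45)],60)
E
```

```text
11.975 [ 0.41462115 -0.03290731  0.16396065] [ 0.06  0.15 -0.14  2.2   0.03  0.8  -2.46]
[60, [1.1, -1.0, 29.0], [0.002, 0.002, 0.0]]
[60, [1.1, -1.0, 59.0], [0.002, 0.002, 0.0]]
[60, [1.2, -1.1, 75.0], [0.002, 0.002, 0.0]]
[60, [1.2, -1.1, 75.0], [0.002, 0.002, 0.0]]
```

play_rows(deltas=[[70, [1, -1, 30], [0, 0, 0]], [70, [1, -1, 55], [0, 0, 0]], [70, [1, -1, 72], [0, 0, 0]], [70, [1, -1, 75], [0, 0, 0]], [70, [1, -1, 75], [0, 0, 0]]])

```text
clock: 12.6
tcp_pos: [0.4163, -0.0329, 0.0892]
orientation: [2.901, -1.202, -0.003]
contact_force: [0.0, -0.5, 0.5]
grip_width: 0.07
```

play_rows(deltas=[[15, [0, 0, 0], [0, 0, 0]], [15, [0, 0, 0], [0, 0, 0]], [15, [0, 0, 0], [0, 0, 0]], [15, [0, 0, 0], [0, 0, 0]], [15, [0, 0, 0], [0, 0, 0]], [15, [0, 0, 0], [0, 0, 0]]], squeeze=30)

```text
clock: 13.35
tcp_pos: [0.4162, -0.033, 0.0898]
orientation: [2.901, -1.202, -0.003]
contact_force: [-2.5, -1.0, 6.2]
grip_width: 0.0232
```

```bash
cat > arc.py <<'E'
import sys
from h import *
# arc.py a1 step : rows round the axis from the TCP's present angle, tool-x kept at -45 deg
AX=np.array([469.2,-18.5])
o=r.get_obs();p=np.array(o["tcp_pos"])*1000;v=p[:2]-AX;a0=np.degrees(np.arctan2(v[1],v[0]))%360
print("clock",o["clock"],"angle",a0.round(1),"radius",np.hypot(*v).round(1),"z",p[2].round(1),"F",o["contact_force"].round(1),"grip",o["grip_width"],"q",o["joints"].round(2))
if len(sys.argv)>1:
    st=[float(x) for x in sys.argv[1:]]
    rows([(AX[0]+55*np.cos(np.radians(a)),AX[1]+55*np.sin(np.radians(a)),p[2],-45) for a in st],15)
E
python3 arc.py 202 217 235 253 271 289 307 325
```

```text
clock 13.35 angle 195.3 radius 54.9 z 89.8 F [-2.5 -1.   6.2] grip 0.02323934240813559 q [ 0.04  0.28 -0.13  2.26  0.06  0.6  -2.49]
[15, [5.7, 2.9, -0.0], [0.002, 0.001, -0.0]]
[15, [19.5, 6.8, -0.0], [0.002, 0.001, -0.0]]
[15, [36.7, 6.4, -0.0], [0.002, 0.001, -0.0]]
[15, [53.0, 0.8, -0.1], [0.002, 0.001, -0.0]]
[15, [66.7, -9.5, -0.1], [0.002, 0.001, -0.0]]
[15, [76.6, -23.6, -0.2], [0.002, 0.001, -0.0]]
[15, [81.6, -40.1, -0.2], [0.002, 0.001, -0.0]]
[15, [81.3, -57.3, -0.2], [0.002, 0.001, -0.0]]
```

play_rows(deltas=[[15, [6, 3, 0], [0, 0, 0]], [15, [19.5, 7, 0], [0, 0, 0]], [15, [36.5, 6.5, 0], [0, 0, 0]], [15, [53, 1, 0], [0, 0, 0]], [15, [66.5, -9.5, 0], [0, 0, 0]], [15, [76.5, -23.5, 0], [0, 0, 0]], [15, [81.5, -40, 0], [0, 0, 0]], [15, [81.5, -57.5, 0], [0, 0, 0]]])

```text
clock: 14.35
tcp_pos: [0.5151, -0.0502, 0.0897]
orientation: [2.9, -1.203, -0.006]
contact_force: [-10.8, 3.6, 14.4]
grip_width: 0.0233
```

```bash
python3 arc.py 330 345 360 374 385 385
```

```text
clock 14.35 angle 325.4 radius 55.8 z 89.7 F [-10.8   3.6  14.4] grip 0.023271381920775602 q [ 0.06  0.42 -0.11  2.04  0.07  0.69 -2.44]
[15, [-1.7, -4.2, -0.0], [0.004, 0.002, -0.001]]
[15, [-7.3, -17.4, -0.0], [0.004, 0.002, -0.001]]
[15, [-16.0, -28.8, -0.1], [0.004, 0.002, -0.001]]
[15, [-26.6, -37.0, -0.1], [0.004, 0.002, -0.001]]
[15, [-36.1, -41.6, -0.1], [0.004, 0.002, -0.001]]
[15, [-36.1, -41.6, -0.1], [0.004, 0.002, -0.001]]
```

play_rows(deltas=[[15, [-2, -4, -0.5], [0, 0, 0]], [15, [-8, -17, -1], [0, 0, 0]], [15, [-16.5, -28, -1], [0, 0, 0]], [15, [-27, -36, -1], [0, 0, 0]], [15, [-36.5, -41, -1], [0, 0, 0]], [15, [-36.5, -41, -1], [0, 0, 0]]])

```text
clock: 15.1
tcp_pos: [0.5178, 0.0069, 0.0901]
orientation: [2.902, -1.2, -0.008]
contact_force: [3.5, 4.2, -14.6]
grip_width: 0.0233
```

```bash
python3 arc.py
```

```text
clock 15.1 angle 27.7 radius 54.8 z 90.1 F [  3.5   4.2 -14.6] grip 0.023268750522938118 q [-0.04  0.42 -0.12  2.04  0.07  0.7  -2.55]
```

play_rows(deltas=[[70, [0, 0, 0], [0, 0, 0]], [70, [0, 0, 0], [0, 0, 0]], [70, [0, 0, 0], [0, 0, 0]], [70, [0, 0, -30], [0, 0, 0]], [70, [0, 0, -75], [0, 0, 0]], [70, [0, 0, -75], [0, 0, 0]]])

```text
clock: 15.85
tcp_pos: [0.5207, 0.0067, 0.1687]
orientation: [-2.901, 1.201, -0.002]
contact_force: [0.4, 0.5, -0.4]
grip_width: 0.0703
```

```bash
python3 - <<'E'
from h import *
from scipy.optimize import least_squares
print(r.get_obs()["clock"])
for n in("side","scene"):
    a,d,K,T=grab(n);P=cloud(d,K,T)
    for nm,cc in(("near",(.420,-.044)),("far",(.518,.007))):
        m=(d>0)&(np.hypot(P[...,0]-cc[0],P[...,1]-cc[1])<.022)&(P[...,2]>.085)&(P[...,2]<.131)&(a.max(2)<100); q=P[m][:,:2]
        if len(q)>20: s=least_squares(lambda c:np.hypot(*(q-c).T)-.012,cc,loss="soft_l1",f_scale=.002);print(n,nm,len(q),s.x.round(4))
    m=(d>0)&(P[...,0]>.54)&(P[...,0]<.63)&(abs(P[...,1]+.02)<.04)&(P[...,2]>.025)&(P[...,2]<.06)&(a[...,0].astype(int)-a[...,2]>50);print("pad",P[m].mean(0).round(4))
rows([(470,-35,165,-45),(422,-44,160,-45),(420,-44,130,-45),(420,-44,105,-45),(420,-44,91,-45),(420,-44,91,-45)],70)
E
```

```text
15.85
side near 270 [ 0.4215 -0.0461]
side far 246 [0.5184 0.0058]
pad [ 0.5997 -0.0281  0.0462]
scene near 107 [ 0.4182 -0.0428]
scene far 101 [0.5157 0.0089]
pad [ 0.6004 -0.0128  0.0419]
[70, [-4.8, 63.4, 0.6], [0.002, 0.003, 0.001]]
[70, [-32.4, 103.7, 5.8], [0.002, 0.003, 0.001]]
[70, [-33.7, 105.0, 35.8], [0.002, 0.003, 0.001]]
[70, [-33.6, 105.0, 60.8], [0.002, 0.003, 0.001]]
[70, [-33.6, 105.0, 74.8], [0.002, 0.003, 0.001]]
[70, [-33.6, 105.0, 74.8], [0.002, 0.003, 0.001]]
```

play_rows(deltas=[[70, [-5, 55, 1], [0, 0, 0]], [70, [-32, 102, 6], [0, 0, 0]], [70, [-34, 105, 30], [0, 0, 0]], [70, [-34, 105, 60], [0, 0, 0]], [70, [-34, 105, 75], [0, 0, 0]], [70, [-34, 105, 75], [0, 0, 0]]])

```text
clock: 16.7
tcp_pos: [0.4177, -0.0438, 0.0891]
orientation: [2.9, -1.2, -0.013]
contact_force: [0.4, -0.3, -0.2]
grip_width: 0.0701
```

play_rows(deltas=[[15, [0, 0, 0], [0, 0, 0]], [15, [0, 0, 0], [0, 0, 0]], [15, [0, 0, 0], [0, 0, 0]], [15, [0, 0, 0], [0, 0, 0]], [15, [0, 0, 0], [0, 0, 0]]])

```text
clock: 17.32
tcp_pos: [0.4188, -0.0436, 0.0897]
orientation: [2.902, -1.2, -0.01]
contact_force: [2.3, 1.1, 5.5]
grip_width: 0.0233
```

```bash
sed -i 's/469.2,-18.5/468.5,-18.6/' arc.py; python3 arc.py 215 230 248 266 284 302 320 338
```

```text
clock 17.325 angle 206.7 radius 55.6 z 89.7 F [2.3 1.1 5.5] grip 0.023255718645028116 q [ 0.05  0.29 -0.11  2.25  0.05  0.61 -2.45]
[15, [7.9, 1.3, -0.0], [0.004, 0.005, 0.001]]
[15, [22.3, 2.0, -0.1], [0.004, 0.005, 0.001]]
[15, [39.0, -2.2, -0.2], [0.004, 0.005, 0.001]]
[15, [53.6, -11.3, -0.3], [0.004, 0.005, 0.001]]
[15, [64.7, -24.4, -0.4], [0.004, 0.005, 0.001]]
[15, [71.1, -40.4, -0.5], [0.004, 0.005, 0.001]]
[15, [72.3, -57.5, -0.6], [0.004, 0.005, 0.001]]
[15, [68.2, -74.2, -0.7], [0.004, 0.005, 0.001]]
```

play_rows(deltas=[[15, [8, 1.3, 0], [0.004, 0.005, 0]], [15, [22, 2, 0], [0.004, 0.005, 0]], [15, [39, -2, 0], [0.004, 0.005, 0]], [15, [53.5, -11.5, 0], [0.004, 0.005, 0]], [15, [64.5, -24.5, 0], [0.004, 0.005, 0]], [15, [71, -40.5, -0.5], [0.004, 0.005, 0]], [15, [72.5, -57.5, -0.5], [0.004, 0.005, 0]], [15, [68, -74, -0.5], [0.004, 0.005, 0]]])

```text
clock: 18.32
tcp_pos: [0.5172, -0.0391, 0.0896]
orientation: [2.901, -1.2, -0.008]
contact_force: [-10.9, 1.5, 16.5]
grip_width: 0.0231
```

```bash
python3 arc.py 345 358 371 383 386 386
```

```text
clock 18.325 angle 337.2 radius 52.9 z 89.6 F [-10.9   1.5  16.5] grip 0.023051921144385198 q [ 0.03  0.42 -0.09  2.04  0.06  0.69 -2.46]
[15, [-1.3, -7.5, -0.0], [0.004, 0.004, 0.001]]
[15, [-8.7, -17.5, -0.0], [0.004, 0.004, 0.001]]
[15, [-18.2, -25.6, -0.0], [0.004, 0.004, 0.001]]
[15, [-28.3, -31.0, -0.0], [0.004, 0.004, 0.001]]
[15, [-31.0, -32.0, -0.0], [0.004, 0.004, 0.001]]
[15, [-31.0, -32.0, -0.0], [0.004, 0.004, 0.001]]
```

play_rows(deltas=[[15, [-2, -7.5, 0], [0.004, 0.004, 0]], [15, [-9, -17.5, 0], [0.004, 0.004, 0]], [15, [-18.5, -25.5, 0], [0.004, 0.004, 0]], [15, [-28.5, -31, 0], [0.004, 0.004, 0]], [15, [-31, -32, 0], [0.004, 0.004, 0]], [15, [-31, -32, 0], [0.004, 0.004, 0]]])

```text
clock: 19.08
tcp_pos: [0.5176, 0.0047, 0.0897]
orientation: [2.902, -1.201, -0.001]
contact_force: [-1.0, 0.1, 7.0]
grip_width: 0.0234
```

play_rows(deltas=[[70, [0, 0, 0], [0, 0, 0]], [70, [0, 0, 0], [0, 0, 0]], [70, [0, 0, 0], [0, 0, 0]], [70, [0, 0, -30], [0, 0, 0]], [70, [0, 0, -75], [0, 0, 0]], [70, [0, 0, -75], [0, 0, 0]]])

```text
clock: 19.82
tcp_pos: [0.5201, 0.0049, 0.1678]
orientation: [-2.901, 1.202, -0.008]
contact_force: [0.1, -0.6, -1.5]
grip_width: 0.07
```

```bash
cat > see.py <<'E'
from h import *
from scipy.optimize import least_squares
print(r.get_obs()["clock"]);H={}
for n in("side","scene"):
    a,d,K,T=grab(n);P=cloud(d,K,T);g=a.astype(int)
    for nm,cc in(("near",(.420,-.044)),("far",(.518,.007))):
        m=(d>0)&(np.hypot(P[...,0]-cc[0],P[...,1]-cc[1])<.024)&(P[...,2]>.085)&(P[...,2]<.131)&(a.max(2)<100); q=P[m][:,:2]
        if len(q)>20: s=least_squares(lambda c:np.hypot(*(q-c).T)-.012,cc,loss="soft_l1",f_scale=.002);H.setdefault(nm,[]).append(s.x*1000)
    m=(d>0)&(P[...,0]>.54)&(P[...,0]<.66)&(abs(P[...,1]+.02)<.04)&(P[...,2]>.035)&(P[...,2]<.06)&(g[...,0]-g[...,2]>50);print(n,"pad",P[m].mean(0).round(4))
    m=(d>0)&(np.hypot(P[...,0]-.665,P[...,1]+.017)<.04)&(P[...,2]>.09)&(P[...,2]<.1);q=P[m][:,:2]
    if len(q)>20: s=least_squares(lambda c:np.hypot(*(q-c).T)-.022,(.66,-.018),loss="soft_l1",f_scale=.002);print("owl head",s.x.round(4))
N,F=[np.mean(H[k],0) for k in("near","far")];v=F-N
print("near",N.round(1),"far",F.round(1),"axis",((N+F)/2).round(1),"dist",np.hypot(*v).round(1),"angle",np.degrees(np.arctan2(v[1],v[0])).round(1))
x,y=N
rows([(470,-35,165,-45),(x+2,y,160,-45),(x,y,130,-45),(x,y,105,-45),(x,y,90,-45),(x,y,90,-45)],70)
E
python3 see.py
```

```text
19.825
side pad [ 0.6251 -0.026   0.0469]
owl head [ 0.6596 -0.0169]
scene pad [ 0.6258 -0.0008  0.0443]
owl head [ 0.6555 -0.015 ]
near [417.9 -39.5] far [519.3   2.7] axis [468.6 -18.4] dist 109.9 angle 22.6
[70, [-5.7, 61.7, -0.2], [0.001, -0.0, 0.0]]
[70, [-37.9, 100.3, 4.8], [0.001, -0.0, 0.0]]
[70, [-39.4, 101.7, 34.8], [0.001, -0.0, 0.0]]
[70, [-39.4, 101.7, 59.8], [0.001, -0.0, 0.0]]
[70, [-39.4, 101.7, 74.8], [0.001, -0.0, 0.0]]
[70, [-39.4, 101.7, 74.8], [0.001, -0.0, 0.0]]
```

play_rows(deltas=[[70, [-6, 55, 0], [0, 0, 0]], [70, [-38, 99, 5], [0, 0, 0]], [70, [-39.5, 101.5, 30], [0, 0, 0]], [70, [-39.5, 101.5, 60], [0, 0, 0]], [70, [-39.5, 101.5, 75], [0, 0, 0]], [70, [-39.5, 101.5, 75], [0, 0, 0]]])

```text
clock: 20.68
tcp_pos: [0.4159, -0.0393, 0.088]
orientation: [2.9, -1.201, -0.008]
contact_force: [-0.3, -0.2, 0.5]
grip_width: 0.0701
```

play_rows(deltas=[[15, [0, 0, 0], [0, 0, 0]], [15, [0, 0, 0], [0, 0, 0]], [15, [0, 0, 0], [0, 0, 0]], [15, [0, 0, 0], [0, 0, 0]], [15, [0, 0, 0], [0, 0, 0]]])

```text
clock: 21.3
tcp_pos: [0.4168, -0.0391, 0.0886]
orientation: [2.901, -1.201, -0.005]
contact_force: [1.2, 1.3, 6.0]
grip_width: 0.023
```

```bash
python3 arc.py 208 219 231 243 254 264 274 284
```

```text
clock 21.3 angle 201.7 radius 55.6 z 88.6 F [1.2 1.3 6. ] grip 0.022963979834782575 q [ 0.03  0.29 -0.1   2.26  0.05  0.6  -2.46]
[15, [5.9, 1.5, -0.0], [0.003, 0.002, 0.001]]
[15, [16.3, 3.6, -0.0], [0.003, 0.002, 0.001]]
[15, [27.8, 3.7, -0.0], [0.003, 0.002, 0.001]]
[15, [39.0, 1.3, -0.1], [0.003, 0.002, 0.001]]
[15, [48.7, -2.9, -0.1], [0.003, 0.002, 0.001]]
[15, [56.6, -8.3, -0.1], [0.003, 0.002, 0.001]]
[15, [63.5, -14.9, -0.2], [0.003, 0.002, 0.001]]
[15, [69.2, -22.7, -0.2], [0.003, 0.002, 0.001]]
```

play_rows(deltas=[[15, [6, 1.5, 0], [0.003, 0.002, 0]], [15, [16.5, 3.5, 0], [0.003, 0.002, 0]], [15, [28, 3.5, 0], [0.003, 0.002, 0]], [15, [39, 1.5, 0], [0.003, 0.002, 0]], [15, [48.5, -3, 0], [0.003, 0.002, 0]], [15, [56.5, -8.5, 0], [0.003, 0.002, 0]], [15, [63.5, -15, 0], [0.003, 0.002, 0]], [15, [69, -22.5, 0], [0.003, 0.002, 0]]])

```text
clock: 22.3
tcp_pos: [0.4815, -0.0703, 0.0885]
orientation: [-2.903, 1.199, 0.004]
contact_force: [-5.4, 9.4, 13.0]
grip_width: 0.0238
```

```bash
python3 arc.py 290 300 310 320 330 340 350 358; python3 - <<'E'
from h import *
a,d,K,T=grab("side");P=cloud(d,K,T)
m=(d>0)&(np.hypot(P[...,0]-.665,P[...,1]+.017)<.04)&(P[...,2]>.09)&(P[...,2]<.125);q=P[m];print(len(q),q.mean(0).round(4),q.max(0).round(3)); save("k1",cv2.resize(a[210:320,280:420],(560,440),interpolation=cv2.INTER_CUBIC))
E
```

```text
clock 22.3 angle 284.1 radius 53.3 z 88.5 F [-5.4  9.4 13. ] grip 0.02382565001070317 q [ 0.09  0.37 -0.08  2.11  0.05  0.66 -2.38]
[15, [4.1, -4.2, -0.0], [0.0, 0.003, 0.002]]
[15, [7.4, -13.2, -0.0], [0.0, 0.003, 0.002]]
[15, [9.1, -22.6, -0.0], [0.0, 0.003, 0.002]]
[15, [9.1, -32.2, -0.0], [0.0, 0.003, 0.002]]
[15, [7.4, -41.6, -0.0], [0.0, 0.003, 0.002]]
[15, [4.2, -50.7, -0.0], [0.0, 0.003, 0.002]]
[15, [-0.6, -59.0, -0.0], [0.0, 0.003, 0.002]]
[15, [-5.4, -64.9, 0.0], [0.0, 0.003, 0.002]]
370 [ 0.6645 -0.025   0.1039] [0.687 0.004 0.121]
```

View pics/k1.png

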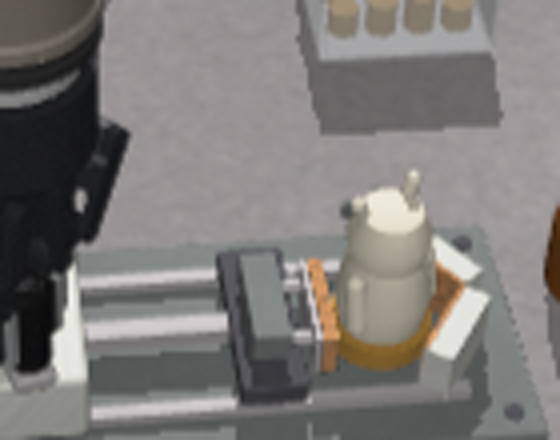

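The pad (325,315) has just reached the owl's foot and the owl stays upright (390,280). Winding on.

play_rows(deltas=[[15, [4, -4, 0], [0, 0.003, 0]], [15, [7.5, -13, 0], [0, 0.003, 0]], [15, [9, -22.5, 0], [0, 0.003, 0]], [15, [9, -32, 0], [0, 0.003, 0]], [15, [7, -41.5, 0], [0, 0.003, 0]], [15, [4, -50.5, 0], [0, 0.003, 0]], [15, [-1, -59, 0], [0, 0.003, 0]], [15, [-5.5, -65, 0], [0, 0.003, 0]]])

```text
clock: 23.35
tcp_pos: [0.5222, -0.0214, 0.0884]
orientation: [2.9, -1.199, -0.006]
contact_force: [-9.9, -1.3, 14.4]
grip_width: 0.0231
```

```bash
python3 arc.py 364 373 382 386 386; python3 - <<'E'
from h import *
a,d,K,T=grab("side");P=cloud(d,K,T)
m=(d>0)&(np.hypot(P[...,0]-.67,P[...,1]+.017)<.04)&(P[...,2]>.09)&(P[...,2]<.125);q=P[m];print(len(q),q.mean(0).round(4),q.max(0).round(3))
E
```

```text
clock 23.35 angle 357.0 radius 53.8 z 88.4 F [-9.9 -1.3 14.4] grip 0.023088838536741995 q [-0.01  0.42 -0.08  2.03  0.06  0.69 -2.49]
[15, [-3.9, -5.5, -0.0], [0.005, 0.002, 0.001]]
[15, [-10.8, -10.7, -0.0], [0.005, 0.002, 0.001]]
[15, [-18.5, -14.7, -0.0], [0.005, 0.002, 0.001]]
[15, [-22.0, -16.0, -0.0], [0.005, 0.002, 0.001]]
[15, [-22.0, -16.0, -0.0], [0.005, 0.002, 0.001]]
368 [ 0.6722 -0.0246  0.1039] [0.696 0.006 0.121]
```

play_rows(deltas=[[15, [-4, -5.5, 0], [0.005, 0.002, 0]], [15, [-11, -10.5, 0], [0.005, 0.002, 0]], [15, [-18.5, -14.5, 0], [0.005, 0.002, 0]], [15, [-22, -16, 0], [0.005, 0.002, 0]], [15, [-22, -16, 0], [0.005, 0.002, 0]]])

```text
clock: 24.02
tcp_pos: [0.5178, 0.0047, 0.0885]
orientation: [2.902, -1.2, -0.001]
contact_force: [-2.6, -1.7, 7.5]
grip_width: 0.0228
```

play_rows(deltas=[[70, [0, 0, 0], [0, 0, 0]], [70, [0, 0, 0], [0, 0, 0]], [70, [0, 0, 0], [0, 0, 0]], [70, [0, 0, -30], [0, 0, 0]], [70, [0, 0, -75], [0, 0, 0]], [70, [0, 0, -75], [0, 0, 0]]])

```text
clock: 24.78
tcp_pos: [0.5204, 0.005, 0.1667]
orientation: [-2.901, 1.2, -0.008]
contact_force: [1.2, -0.4, -0.8]
grip_width: 0.0701
```

```bash
python3 see.py
```

```text
24.775
side pad [ 0.6441 -0.026   0.0475]
owl head [ 0.6749 -0.0169]
scene pad [0.6444 0.001  0.0437]
owl head [ 0.6706 -0.0151]
near [418.1 -40. ] far [519.2   3. ] axis [468.7 -18.5] dist 109.9 angle 23.0
[70, [-5.8, 62.0, -1.4], [0.001, -0.0, 0.001]]
[70, [-37.6, 100.8, 3.6], [0.001, -0.0, 0.001]]
[70, [-39.0, 102.2, 33.6], [0.001, -0.0, 0.001]]
[70, [-39.0, 102.2, 58.6], [0.001, -0.0, 0.001]]
[70, [-39.0, 102.1, 73.6], [0.001, -0.0, 0.001]]
[70, [-39.0, 102.1, 73.6], [0.001, -0.0, 0.001]]
```

play_rows(deltas=[[70, [-6, 55, -1], [0, 0, 0]], [70, [-37.5, 99.5, 4], [0, 0, 0]], [70, [-38.5, 102, 30], [0, 0, 0]], [70, [-38.5, 102, 60], [0, 0, 0]], [70, [-38.5, 102, 73.5], [0, 0, 0]], [70, [-38.5, 102, 73.5], [0, 0, 0]]])

```text
clock: 25.62
tcp_pos: [0.4175, -0.0403, 0.089]
orientation: [2.901, -1.199, -0.005]
contact_force: [0.2, -0.2, 0.6]
grip_width: 0.0698
```

play_rows(deltas=[[15, [0, 0, 0], [0, 0, 0]], [15, [0, 0, 0], [0, 0, 0]], [15, [0, 0, 0], [0, 0, 0]], [15, [0, 0, 0], [0, 0, 0]], [15, [0, 0, 0], [0, 0, 0]]])

```text
clock: 26.25
tcp_pos: [0.4182, -0.0401, 0.0896]
orientation: [2.902, -1.2, -0.003]
contact_force: [-0.2, 0.9, 7.0]
grip_width: 0.0235
```

```bash
python3 arc.py 207 212 217 221 221
```

```text
clock 26.25 angle 203.2 radius 54.7 z 89.6 F [-0.2  0.9  7. ] grip 0.023450492152687213 q [ 0.02  0.28 -0.08  2.26  0.04  0.6  -2.45]
[15, [3.3, 1.5, 0.0], [0.002, 0.001, 0.001]]
[15, [7.9, 2.8, -0.0], [0.002, 0.001, 0.001]]
[15, [12.7, 3.7, -0.0], [0.002, 0.001, 0.001]]
[15, [16.5, 4.1, -0.0], [0.002, 0.001, 0.001]]
[15, [16.5, 4.1, -0.0], [0.002, 0.001, 0.001]]
```

play_rows(deltas=[[15, [3.5, 1.5, 0], [0, 0, 0]], [15, [8, 3, 0], [0, 0, 0]], [15, [12.5, 3.5, 0], [0, 0, 0]], [15, [16.5, 4, 0], [0, 0, 0]], [15, [16.5, 4, 0], [0, 0, 0]], [15, [16.5, 4, 0], [0, 0, 0]]])

```text
clock: 27.0
tcp_pos: [0.4277, -0.0551, 0.0897]
orientation: [2.901, -1.2, -0.001]
contact_force: [2.2, -0.0, -0.3]
grip_width: 0.0235
```

play_rows(deltas=[[70, [0, 0, 0], [0, 0, 0]], [70, [0, 0, 0], [0, 0, 0]], [70, [0, 0, 0], [0, 0, 0]], [70, [0, 0, -40], [0, 0, 0]], [70, [0, 0, -90], [0, 0, 0]], [70, [0, 0, -120], [0, 0, 0]], [70, [0, 0, -120], [0, 0, 0]]])

```text
clock: 27.88
tcp_pos: [0.4293, -0.055, 0.2119]
orientation: [-2.903, 1.201, -0.007]
contact_force: [-0.2, 0.3, -0.2]
grip_width: 0.0698
```

```bash
sed -i 's/(.420,-.044)/(.426,-.054)/;s/(.518,.007)/(.511,.016)/' see.py; python3 see.py|head -6; python3 - <<'E'
from h import *
a=load("side")[0];b=load("scene")[0]
save("end",np.hstack([cv2.resize(a[190:330,230:430],(400,300)),cv2.resize(b[170:290,210:370],(400,300))]))
E
```

```text
27.875
side pad [ 0.6441 -0.0263  0.0476]
owl head [ 0.6749 -0.0167]
scene pad [0.6449 0.0012 0.0447]
owl head [ 0.6704 -0.0149]
near [427.7 -55.1] far [510.   17.8] axis [468.8 -18.7] dist 109.9 angle 41.5
```

View pics/end.png

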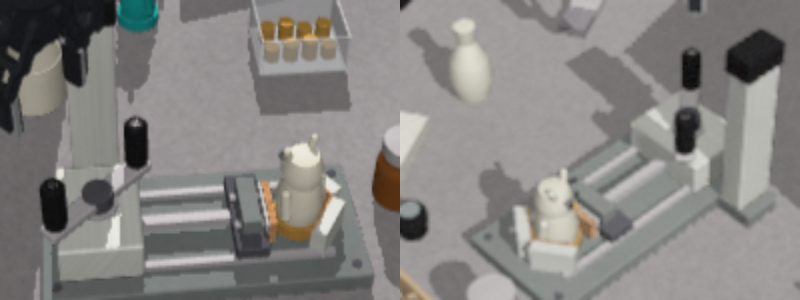

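The owl is upright with its foot home in the V (side crop 300,195). Pad and owl did not move in the last 18° of winding, so the spring took all of it. The crank is at about 581.5° (10.15 rad), which puts the carriage at 81.2 mm, about 8 mm past first touch. The gripper is clear.

```bash
python3 -c "
from bench import r
print(r.hand_in())"
```

```text
the job is handed in; nothing more can be done
None
```

The white owl now stands upright on the base plate, pushed fully into the V by the pad, and I handed the job in at about 28 s.

**Owl:** I gripped it at the waist and set it down about 13 mm short of the seat, with about 6 N of contact force before release.

**Crank:** I wound it anticlockwise in four holds: handle a, b, a, then b. Each hold stayed more than 60° round from the column.

**Last checks:**
- **Angle:** the crank stood at about 10.15 rad, which puts the carriage at about 81.2 mm. That is about 8.2 mm of spring give, worked out from the crank angle rather than seen directly.
- **Agreement:** before the last stretch, the pad's measured travel gave 5.5 mm of spring give and the crank angle gave 5.6 mm. Neither pad nor owl moved in the final 18° of winding, so the owl is fully home.
- **Disagreement:** the side and scene cameras differed by about 4 mm on the owl's position, partly from calibration. No check failed.
- **Forces:** wrist force components read at the end of each move stayed below about 17 N, and the gripper was clear at hand-in.
- **Other things on the desk:** I touched none of the other things and saw none moved, but I did not re-measure their positions at the end.

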